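# Load the electric steamer and switch it on

### The job

Lift the lid off the electric steamer by its knob and lay it flat on the cork trivet. Put both potatoes side by side in the steamer's pot, put the lid back so that it sits down evenly in the pot's rim, and only then press the lever at the front down to its stop, so that it snaps over and stays down. Set the lid and the potatoes down rather than dropping them, and leave the lemon, the egg timer and the milk jug where they are.

Things in the scene. Friction and masses are not known exactly. Their poses are not given: they have to be found in the camera images.
- steamer: Round electric steamer, fixed on the worktop: white shell 184 mm in diameter, aluminium inner pot, lever in a grey panel at its front (-x), which faces roughly towards the robot. Origin: centre of its underside, on the worktop; z up. The open pot: inside diameter 166 mm, inner floor 28 mm and rim 83.5 mm above the origin, rim ring 83 to 91 mm in radius.
- lid: Loose round aluminium lid, 178 mm wide, 0.2 kg, seated on the steamer at first. Origin: centre of its flat underside, z up. Skirt 154 mm wide, 7 mm deep, drops into the pot; the flange above rests on the rim (seated origin 76.5 mm above the steamer's). Dome up to 22.5 mm; black round knob on the axis, 35 mm wide, 34 to 59 mm above the origin.
- trivet: Flat round cork trivet, 170 mm in diameter, 10 mm thick, fixed, lying on the worktop. Origin: centre of its underside.
- potato_1: Brown potato, knobbly oval, about 68 mm long (along its x), 47 mm wide (y), 41 mm high (z), 0.13 kg, lying on the worktop. Origin: centre of the flat side it lies on at the start, z up.
- potato_2: The other brown potato, about 70 mm long (along its x), 45 mm wide (y), 41 mm high (z), 0.13 kg. Origin: centre of the flat side it lies on at the start, z up.
- lever (a joint): Switch lever of the steamer with an over-centre spring: 0 = up (off, tip tilted up 11 degrees), 0.38 rad = down at its stop (on, tip tilted down 11 degrees). It takes about 4 to 5 N at the pad to start it; past half way it snaps down and stays.
- lever_pad (a point): Where to press: centre of the upper face of the lever, a black paddle 44 mm wide, 6 mm thick, standing out 43 mm from the grey front panel. This point is 35 mm from the hinge, which is level, 92 mm in front of the steamer's axis and 50 mm above the worktop. It goes down 13 mm when pressed.
- lemon: Yellow lemon, about 78 x 55 x 56 mm, lying near the potatoes; not to be moved.
- egg_timer: White round egg timer, 66 mm in diameter, 43 mm high, standing on the worktop; not to be moved. Origin: centre of its underside.
- milk_jug: White milk jug with a handle, 67 x 103 x 85 mm; not to be moved. Origin: centre of its underside.
Not all that is in view belongs to the job. What is shaped like the potato_1 but red is not meant.

How it is judged:
By the outcome, as a careful person would: the job done as asked, in the order asked, and still so for the second after the job is handed in, with the robot touching nothing.
It also fails if it takes over 72 s, if anything falls off the work surface, if the arm or the gripper's body presses on something with over 40 N, if the wrist force passes 120 N, or if a joint passes its speed limit or range.

### The arm

A 6-joint arm with a two-finger parallel gripper is mounted at the origin on a cart in front of the work surface, level with it; the furniture and walls round the work are solid. World frame = base frame: x ahead of the robot, y to its left, z up, the work surface at z = 0. Lengths are in mm, angles in rad, forces in N, time in s.
With the tool pointing down it reaches from about 325 to 900 mm from the base axis. Payload 6.1 kg.
Tool frame: the origin (TCP) lies at the very end of the fingers, on their centre line; the grasp point (between the pads) lies 19 mm behind it (arm.pinch_z is the distance from the TCP to the grasp point, in mm); z points along the fingers, y is the direction in which the jaws open and shut (so a half turn about z gives the same grasp; the last joint's range is limited). The gripper opens to 85 mm and grips with 20 to 120 N. Pads are 22 mm wide; open, the fingers measure 114 mm over their backs; the gripper's body (76 mm by 85 mm) begins 54 mm behind the grasp point. The pads swing forward as they close: fully open they stand 13 mm farther back than shut.
Start: joints at [-1.463, 0.22, 1.526, -0, 1.395, -0.126], TCP at [144.791, -607.99, 231.3] pointing down, gripper open.
Joint ranges: [-2.98, 2.98], [-0.91, 2.08], [0.09, 2.57], [-1.24, 4.39], [0.2, 2.65], [-2.68, 2.68]. Speed limits (rad/s): [2.57, 2.57, 3.01, 3.14, 3.14, 3.14].

### API

Orientations are given as a unit quaternion [w, x, y, z].
In Python, from cell import arm gives the robot as it stands. The module is installed in compiled form; this text tells all that it offers.
- The arm moves only by the shell command python3 -m crank 'ROWS'. ROWS is JSON, a list that holds one entry, the list of rows, each a list of 7 numbers: the turn, a rotation vector about the tool's x, y, z in rad, then the shift along the tool's x, y, z in m, then the opening, from -1 (shut) to 1 (fully open). A call has 1 to 8 rows; each row is the pose to reach, as a shift and turn from the pose commanded when the call began, along the tool's axes at that moment; what a row does not reach only later rows make up. A row lasts 1/8 s, in which the tool goes at most 62.5 mm and 10.7 degrees, less where a joint would pass 70% of its speed; a pose out of reach is approached as far as the arm can. A call with a gripper value outside its range is refused whole. The fingers move at their own pace and stop on an object; the grip force is fixed at half the most. Time passes only in rows, so rows that repeat a pose let the fingers close. It gives the time, the measured TCP pose, the force and the opening at its end, in the units of the state.
- arm.observe(): the state, without advancing time (a new reading comes with each control period).
- arm.grab_frame(name): name is "scene" or "top"; returns the picture (400x640x3 uint8, red, green, blue); there is no depth.
- arm.calibration(name): a dict with "mtx" (3x3 intrinsics, pixels), "cam_to_world" (4x4, takes a point from camera to world coordinates). Camera axes: x right, y down, z forward; pixel columns grow to the right and rows downward; lengths in mm; the calibration is good to about 2 mm. A picture is of the moment at which its call begins. calibration takes no time and is no camera call.
- arm.finish_job(): hands the job in, once; it reports no verdict.
The state is a dict: "time": time; "joint_pos": joint angles; "qvel": joint speeds; "joint_efforts": joint torques, N m; "tcp_pos": TCP position; "tcp_rot": TCP orientation; "force": force on the tool from outside, world axes, zero at the start; "torque": the same for the moment, N m; "grip_width": finger opening in mm.
Only numpy, scipy, OpenCV 4.12 (cv2) and the standard library are available. Lean on these libraries where they do the work, as an engineer would, in place of code of your own. Each camera call takes 0.05 s, during which the arm holds its last target. There are 200 camera calls.

## Working session

There is one attempt and no reset: what is moved stays moved. The work goes in short steps, Python scripts to look and compute and a shell command to move; the robot and the scene stay as the last step left them, time stands still between calls to the robot, and variables do not carry over. Pictures are saved under pics/ and viewed, about 8 in all and at most 12, crops included, and the job is handed in when it is done.

```bash
mkdir -p pics
python3 - <<'E'
from cell import arm
import cv2
s=arm.observe();print(s['time'],s['tcp_pos'],s['tcp_rot'],s['grip_width'],arm.pinch_z)
for n in("scene","top"):
    c=arm.calibration(n);print(n,c['mtx'].tolist(),c['cam_to_world'].round(4).tolist())
    cv2.imwrite(f"pics/{n}0.png",arm.grab_frame(n)[:,:,::-1])
E
```

```text
0.0 [ 144.70720568 -607.3892121   230.181847  ] [-9.86867273e-04  9.93178272e-01  1.16601656e-01 -1.31012737e-06] 85.25770092949863 18.700000000000003
scene [[441.89463575717565, 0.0, 322.405711438377], [0.0, 441.89463575717565, 193.92063295314085], [0.0, 0.0, 1.0]] [[-0.501, -0.4639, 0.7306, -187.5328], [-0.8653, 0.2847, -0.4125, 671.3344], [-0.0166, -0.8389, -0.5441, 643.8905], [0.0, 0.0, 0.0, 1.0]]
top [[441.58365857850936, 0.0, 323.6260585849177], [0.0, 441.58365857850936, 191.82301887815618], [0.0, 0.0, 1.0]] [[0.0198, -0.9911, 0.132, 413.5652], [-0.9997, -0.0178, 0.0161, 232.445], [-0.0136, -0.1323, -0.9911, 1104.7403], [0.0, 0.0, 0.0, 1.0]]
```

View pics/top0.png

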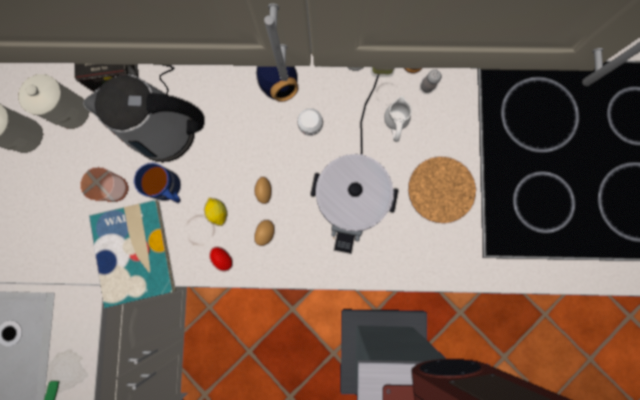

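View pics/scene0.png

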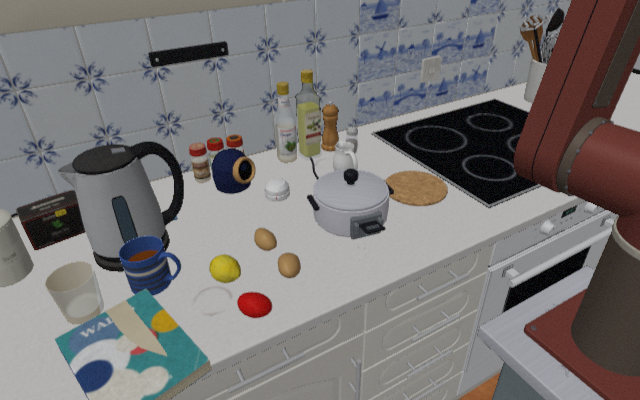

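Top view: steamer (355,192) with its knob (355,190) and lever (344,243), trivet (442,189), potatoes (263,189) and (264,232), lemon (215,211), timer (309,121), jug (397,115). The scene view agrees: knob (350,176), potatoes (265,238) and (289,265).

```bash
cat > h.py <<'E'
import numpy as np,cv2
from cell import arm
C={n:arm.calibration(n) for n in("scene","top")}
def ray(n,p):
    M=C[n]['cam_to_world'];d=M[:3,:3]@np.linalg.solve(C[n]['mtx'],[p[0],p[1],1.]);return M[:3,3],d
def plane(n,p,z):
    o,d=ray(n,p);return o+d*(z-o[2])/d[2]
def tri(p,q):
    o,d=ray("top",p);a,b=ray("scene",q);d=d/np.linalg.norm(d);b=b/np.linalg.norm(b)
    t=np.linalg.lstsq(np.c_[d,-b],a-o,rcond=None)[0];P,Q=o+d*t[0],a+b*t[1];return (P+Q)/2,np.linalg.norm(P-Q)
def blob(im,lo,hi,win):
    h=cv2.cvtColor(im,cv2.COLOR_BGR2HSV);m=cv2.inRange(h,np.array(lo),np.array(hi));k=np.zeros_like(m);x0,y0,x1,y1=win;k[y0:y1,x0:x1]=m[y0:y1,x0:x1]
    c=max(cv2.findContours(k,cv2.RETR_EXTERNAL,cv2.CHAIN_APPROX_NONE)[0],key=cv2.contourArea)
    M=cv2.moments(c);return np.array([M['m10']/M['m00'],M['m01']/M['m00']]),c
E
python3 - <<'E'
from h import *
t=cv2.imread('pics/top0.png');s=cv2.imread('pics/scene0.png')
K=[0,0,0],[180,255,70]
B=[5,60,40],[25,255,255]
k,c=blob(t,*K,(340,178,370,204));ks,cs=blob(s,*K,(335,165,365,188));print('knob',k,ks,cv2.contourArea(c),tri(k,ks),plane('top',k,130))
l,c=blob(t,*K,(325,228,365,260));ls,cs=blob(s,*K,(345,212,390,240));print('lever',l,ls,cv2.minAreaRect(c),tri(l,ls),plane('top',l,55))
r,c=blob(t,*B,(400,150,485,230));print('trivet',plane('top',r,10),cv2.fitEllipse(c)); q=[plane('top',p[0],10)[:2] for p in c.astype(float)];print(cv2.minEnclosingCircle(np.float32(q)))
for w,ws in(((248,170,280,208),(245,222,280,254)),((248,212,282,250),(274,250,305,282))):
    p,c=blob(t,*B,w);ps,cs=blob(s,*B,ws);print('pot',p,ps,tri(p,ps),plane('top',p,20))
    q=np.float32([plane('top',a[0],20)[:2] for a in c.astype(float)]);(e)=cv2.minAreaRect(q);print(e,cv2.fitEllipse(q))
    m=cv2.PCACompute2(q,None);print(np.degrees(np.arctan2(m[1][0][1],m[1][0][0])))
# lid outline
p,c=blob(t,[0,0,100],[180,70,205],(310,145,400,236));print('lid',cv2.minEnclosingCircle(c),cv2.fitEllipse(c));print(plane('top',cv2.fitEllipse(c)[0],85))
for n,pp in (('lemon',(215,211)),('timer',(309,121)),('jug',(397,117))):print(n,plane('top',pp,30))
crop=lambda im,x,y,w,h:cv2.resize(im[y:y+h,x:x+w],(400,300),interpolation=2)
cv2.imwrite('pics/crop0.png',np.hstack([crop(t,305,150,120,90+20),crop(s,300,160,120,90)]))
E
```

```text
knob [354.96423462 189.21316166] [350.51006711 175.77628635] 116.5 (array([552.05591353, 177.78007771, 117.82468074]), np.float64(0.43519782249833816)) [550.47140369 178.63015539 130.        ]
lever [344.19900498 241.54975124] [369.85377943 227.10532838] ((344.285400390625, 241.6682891845703), (17.04170036315918, 18.229032516479492), 12.094757080078125) (array([436.51012746, 199.38044953,  51.45735909]), np.float64(2.248441450212792)) [435.76786416 198.58984757  55.        ]
trivet [570.64478276 -43.98925773  10.        ] ((441.6587219238281, 189.42503356933594), (65.28717041015625, 67.7515869140625), 120.24404907226562)
((571.2667846679688, -43.90665817260742), 84.61327362060547)
pot [262.53854167 189.9359375 ] [264.56017831 239.01783061] (array([560.12789801, 401.954921  ,  17.64367282]), np.float64(0.800740198161468)) [560.010798   401.94232657  20.        ]
((559.9564819335938, 403.2923889160156), (65.40167999267578, 39.83970260620117), 2.0539393424987793) ((560.0689697265625, 402.0309753417969), (39.23224639892578, 65.47866821289062), 95.30904388427734)
6.951696
pot [263.73569482 232.46594005] [288.48521669 264.82422033] (array([454.45524745, 394.52796497,  18.37731778]), np.float64(1.6199313177618129)) [454.81075493 394.9893581   20.        ]
((454.8327941894531, 395.48199462890625), (61.117515563964844, 46.623680114746094), 1.122532844543457) ((454.9068603515625, 394.9443664550781), (43.97035217285156, 64.22956848144531), 71.41263580322266)
-21.520351
lid ((351.3651123046875, 191.78387451171875), 48.20903396606445) ((353.8020935058594, 192.52525329589844), (83.10160064697266, 84.91532135009766), 69.3812026977539)
[548.96115013 178.76676073  85.        ]
lemon [504.51337285 515.06616963  30.        ]
timer [735.35672205 290.17743872  30.        ]
jug [749.14849632  69.74984636  30.        ]
```

View pics/crop0.png

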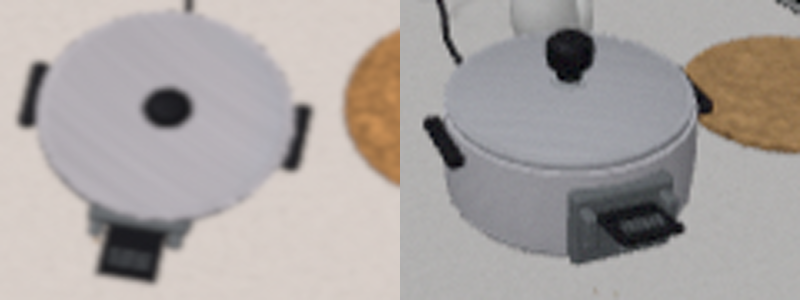

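The lid outline, knob and trivet agree on position and size. Potato heights triangulate to about 18 mm, as expected. I'll start towards the knob and turn the tool square to the world axes on the way.

```bash
python3 -m crank '[[[0,0,0.234,0.577,-0.670,0,1],[0,0,0.234,0.577,-0.670,0,1],[0,0,0.234,0.577,-0.670,0,1],[0,0,0.234,0.577,-0.670,0,1],[0,0,0.234,0.577,-0.670,0,1],[0,0,0.234,0.577,-0.670,0,1],[0,0,0.234,0.577,-0.670,0,1],[0,0,0.234,0.577,-0.670,0,1]]]'
```

```text
time: 1.1
tcp_pos: [374.8, -161.9, 231.2]
tcp_rot: [0.0, 1.0, -0.0, 0.0]
force: [2.0, 0.0, 1.2]
grip_width: 85.1
```

```bash
python3 -m crank '[[[0,0,0,0.176,-0.340,0,1],[0,0,0,0.176,-0.340,0,1],[0,0,0,0.176,-0.340,0,1],[0,0,0,0.176,-0.340,0,1],[0,0,0,0.176,-0.340,0,1],[0,0,0,0.176,-0.340,0.02,1],[0,0,0,0.176,-0.340,0.05,1],[0,0,0,0.176,-0.340,0.06,1]]]'
python3 - <<'E'
from h import *
t=arm.grab_frame("top")[:,:,::-1];s=arm.grab_frame("scene")[:,:,::-1]
cv2.imwrite('pics/k.png',np.hstack([cv2.resize(t[120:270,270:430],(400,375)),cv2.resize(s[60:240,260:452],(400,375))]))
E
```

```text
time: 2.1
tcp_pos: [548.6, 176.7, 168.1]
tcp_rot: [0.001, 1.0, 0.001, -0.003]
force: [-0.2, -1.1, -0.2]
grip_width: 85.4
```

View pics/k.png

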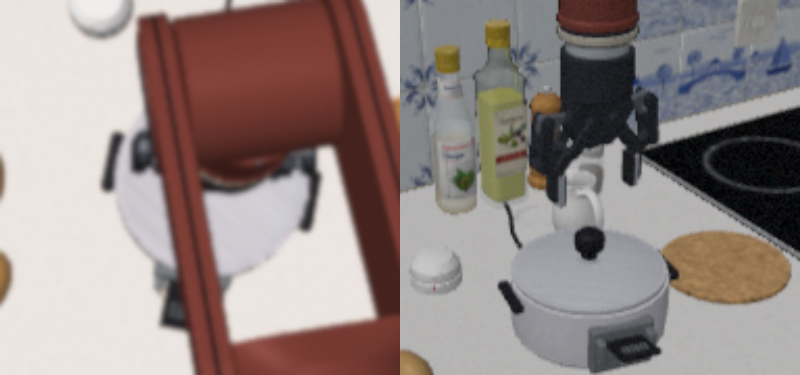

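The knob (crop 590,240) lies between the fingers (555 and 630). I'll descend 62 mm with a small correction, then close.

```bash
python3 -m crank '[[[0,0,0,0.001,-0.001,0.03,1],[0,0,0,0.001,-0.001,0.05,1],[0,0,0,0.001,-0.001,0.063,1],[0,0,0,0.001,-0.001,0.063,1],[0,0,0,0.001,-0.001,0.063,-1],[0,0,0,0.001,-0.001,0.063,-1],[0,0,0,0.001,-0.001,0.063,-1],[0,0,0,0.001,-0.001,0.063,-1]]]'; python3 -m crank '[[[0,0,0,0,0,0,-1],[0,0,0,0,0,0,-1]]]'
```

```text
time: 3.2
tcp_pos: [552.2, 177.4, 109.5]
tcp_rot: [-0.0, 1.0, -0.0, 0.001]
force: [-0.4, 0.7, 5.4]
grip_width: 31.7
time: 3.45
tcp_pos: [552.2, 177.4, 109.5]
tcp_rot: [-0.0, 1.0, -0.0, 0.001]
force: [-1.4, 0.1, 5.3]
grip_width: 31.9
```

Width 31.9 (knob 35) with an upward push means I'm gripping above the knob's widest point. I'll open and regrip lower.

```bash
python3 -m crank '[[[0,0,0,0,0,0,0.5],[0,0,0,0,0,0.002,0.5],[0,0,0,-0.001,-0.001,0.008,0.5],[0,0,0,-0.001,-0.001,0.008,0.3],[0,0,0,-0.001,-0.001,0.008,-1],[0,0,0,-0.001,-0.001,0.008,-1],[0,0,0,-0.001,-0.001,0.008,-1],[0,0,0,-0.001,-0.001,0.008,-1]]]'
```

```text
time: 4.45
tcp_pos: [550.6, 178.1, 100.5]
tcp_rot: [0.0, 1.0, -0.0, 0.0]
force: [-1.2, -0.7, 2.0]
grip_width: 32.6
```

```bash
python3 -m crank '[[[0,0,0,0,0,-0.01,-1],[0,0,0,0,0,-0.03,-1],[0,0,0,0,0,-0.05,-1],[0,0,0,0,0,-0.06,-1]]]'; python3 -m crank '[[[0,0,0,0.002,0.02,0,-1],[0,0,0,0.005,0.055,0,-1],[0,0,0,0.009,0.10,0,-1],[0,0,0,0.013,0.145,0,-1],[0,0,0,0.017,0.185,0,-1],[0,0,0,0.019,0.21,0,-1],[0,0,0,0.02,0.222,0,-1],[0,0,0,0.02,0.222,0,-1]]]';python3 - <<'E'
from h import *
t=arm.grab_frame("top")[:,:,::-1];s=arm.grab_frame("scene")[:,:,::-1]
cv2.imwrite('pics/l.png',np.hstack([cv2.resize(t[100:260,310:500],(400,337)),cv2.resize(s[60:240,310:524],(400,337))]))
E
```

```text
time: 4.95
tcp_pos: [551.7, 178.4, 163.2]
tcp_rot: [-0.0, 1.0, -0.0, 0.002]
force: [0.1, 0.0, -2.6]
grip_width: 32.1
time: 5.95
tcp_pos: [570.0, -44.7, 159.9]
tcp_rot: [-0.0, 1.0, -0.001, -0.0]
force: [-0.2, 0.1, -3.3]
grip_width: 31.7
```

View pics/l.png

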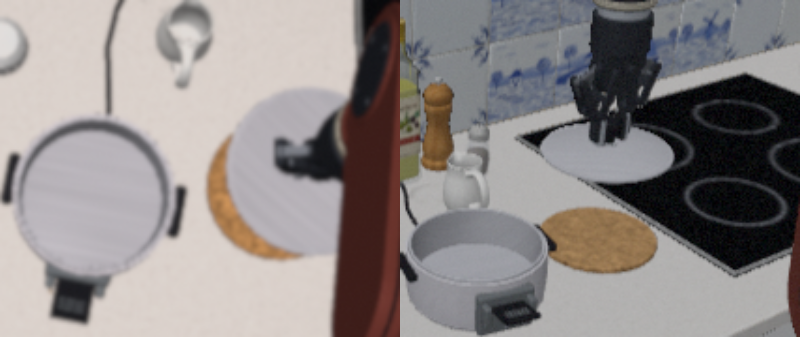

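The lid hangs level from the gripper, above the trivet, and the pot is open. Lowering it about 126 mm, the last part slowly.

```bash
python3 -m crank '[[[0,0,0,0,0,0.03,-1],[0,0,0,0,0,0.07,-1],[0,0,0,0,0,0.10,-1],[0,0,0,0,0,0.115,-1],[0,0,0,0,0,0.121,-1],[0,0,0,0,0,0.123,-1],[0,0,0,0,0,0.125,-1],[0,0,0,0,0,0.125,-1]]]'
```

```text
time: 7.05
tcp_pos: [571.0, -44.0, 36.1]
tcp_rot: [0.0, 1.0, -0.0, 0.001]
force: [0.6, 1.1, -2.3]
grip_width: 32.4
```

```bash
python3 -m crank '[[[0,0,0,0,0,0.001,-1],[0,0,0,0,0,0.002,-1],[0,0,0,0,0,0.002,-1]]]'
```

```text
time: 7.42
tcp_pos: [570.7, -43.9, 34.0]
tcp_rot: [0.0, 1.0, -0.0, 0.0]
force: [-2.5, 0.4, 4.0]
grip_width: 32.1
```

The lid is down (force reversed to +4 N). Release it, rise and head for the far potato.

```bash
python3 -m crank '[[[0,0,0,0,0,0,1],[0,0,0,0,0,0,1],[0,0,0,0,0,0,1],[0,0,0,0,0,-0.03,1],[0,0,0,0,0,-0.09,1],[0,0,0,0,0,-0.14,1],[0,0,0,-0.005,-0.05,-0.15,1],[0,0,0,-0.005,-0.11,-0.15,1]]]'; python3 -m crank '[[[0,0,0,-0.005,-0.336,0,1],[0,0,0,-0.005,-0.336,0,1],[0,0,0,-0.005,-0.336,0,1],[0,0,0,-0.005,-0.336,0,1],[0,0,0,-0.005,-0.336,0,1],[0,0,0,-0.005,-0.336,0.02,1],[0,0,0,-0.005,-0.336,0.06,1],[0,0,0,-0.005,-0.336,0.08,1]]]'
python3 - <<'E'
from h import *
t=np.ascontiguousarray(arm.grab_frame("top")[:,:,::-1]);cv2.imwrite('pics/t1.png',t)
k,c=blob(t,[0,0,0],[180,255,70],(425,170,460,205));print('lid knob',k,cv2.contourArea(c),plane('top',k,57))
print(arm.observe()['tcp_pos'])
E
```

```text
time: 8.43
tcp_pos: [566.6, 66.3, 185.6]
tcp_rot: [0.0, 1.0, -0.002, 0.002]
force: [1.4, -0.0, -0.9]
grip_width: 86.0
time: 9.43
tcp_pos: [558.9, 401.7, 100.2]
tcp_rot: [0.001, 1.0, 0.0, -0.002]
force: [0.5, -0.4, 0.3]
grip_width: 85.7
lid knob [446.40625  186.171875] 96.0 [571.95745707 -43.54185788  57.        ]
[557.99174119 400.67544501  97.76999469]
```

View pics/t1.png

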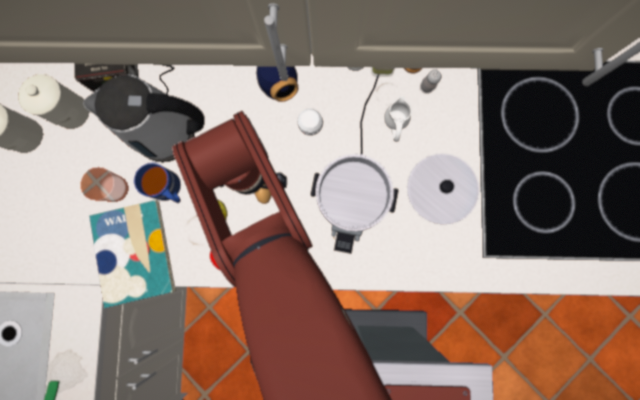

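The lid lies centred on the trivet (knob at 446,186 → 572,-44); the pot at (354,193) is open. Descend on the far potato and grip.

```bash
python3 -m crank '[[[0,0,0,0.001,0,0.04,1],[0,0,0,0.001,0,0.08,1],[0,0,0,0.001,0,0.095,1],[0,0,0,0.001,0,0.095,1],[0,0,0,0.001,0,0.095,-1],[0,0,0,0.001,0,0.095,-1],[0,0,0,0.001,0,0.095,-1],[0,0,0,0.001,0,0.095,-1]]]'
python3 - <<'E'
from h import *
t=cv2.imread('pics/t1.png');o=[]
cx,cy=354,193
g=cv2.GaussianBlur(t,(3,3),0)
for n,z in(('rim outer',83.5),):
    h=cv2.cvtColor(g,cv2.COLOR_BGR2HSV)
    p,c=blob(g,[0,0,60],[180,70,200],(312,145,397,236));e=cv2.fitEllipse(cv2.convexHull(c));print(e,plane('top',e[0],z))
for k in 'lh':pass
a,ca=blob(t,[0,0,0],[180,255,70],(305,165,322,200));b,cb=blob(t,[0,0,0],[180,255,70],(388,180,402,220))
print(a,b,plane('top',a,65),plane('top',b,65))
E
```

```text
time: 10.48
tcp_pos: [562.9, 402.9, 10.9]
tcp_rot: [-0.001, 1.0, -0.0, 0.002]
force: [-1.5, -0.9, 5.2]
grip_width: 41.2
((354.4696960449219, 186.072021484375), (77.09434509277344, 91.26463317871094), 132.56675720214844) [564.38777968 177.29344597  83.5       ]
[314.18699187 185.21138211] [393.8989899 201.2020202] [567.48897172 272.13589089  65.        ] [532.63089777  82.80654288  65.        ]
```

Again the grip is high (41 of 47 mm, upward push). Regrip about 7 mm lower.

```bash
python3 -m crank '[[[0,0,0,-0.001,0,0,0.6],[0,0,0,-0.001,0,0,0.6],[0,0,0,-0.001,0,0.005,0.6],[0,0,0,-0.001,0,0.007,0.6]]]';python3 -m crank '[[[0,0,0,0,0,0,-1],[0,0,0,0,0,0,-1],[0,0,0,0,0,0,-1],[0,0,0,0,0,0,-1]]]'
```

```text
time: 10.98
tcp_pos: [560.1, 401.9, 0.5]
tcp_rot: [0.0, 1.0, -0.0, -0.0]
force: [0.1, 0.1, 0.2]
grip_width: 67.9
time: 11.48
tcp_pos: [560.7, 402.2, 1.5]
tcp_rot: [-0.0, 1.0, -0.0, 0.0]
force: [0.0, 0.9, 0.1]
grip_width: 41.8
```

Clean grip at mid-height, with no net force. Lift and carry to the pot, aiming 25 mm ahead and 20 mm left of the pot centre (550,178).

```bash
python3 -m crank '[[[0,0,0,0,0,-0.02,-1],[0,0,0,0,0,-0.06,-1],[0,0,0,0,0,-0.1,-1],[0,0,0,0.002,0.02,-0.12,-1],[0,0,0,0.006,0.07,-0.12,-1],[0,0,0,0.01,0.12,-0.12,-1],[0,0,0,0.013,0.17,-0.12,-1],[0,0,0,0.014,0.20,-0.12,-1]]]';python3 -m crank '[[[0,0,0,0,0.004,0,-1],[0,0,0,0,0.004,0.03,-1],[0,0,0,0,0.004,0.06,-1],[0,0,0,0,0.004,0.08,-1],[0,0,0,0,0.004,0.087,-1],[0,0,0,0,0.004,0.089,-1],[0,0,0,0,0.004,0.089,-1]]]'
```

```text
time: 12.48
tcp_pos: [574.8, 199.9, 122.8]
tcp_rot: [0.0, 1.0, -0.001, 0.001]
force: [0.1, 0.4, -0.6]
grip_width: 41.6
time: 13.35
tcp_pos: [575.3, 198.4, 33.3]
tcp_rot: [-0.0, 1.0, -0.0, 0.001]
force: [-0.7, -1.3, -0.6]
grip_width: 41.6
```

Creep down to contact.

```bash
python3 -m crank '[[[0,0,0,0,0,0.001,-1],[0,0,0,0,0,0.002,-1],[0,0,0,0,0,0.003,-1],[0,0,0,0,0,0.003,-1]]]'
```

```text
time: 13.85
tcp_pos: [574.6, 198.1, 29.4]
tcp_rot: [-0.0, 1.0, -0.0, 0.0]
force: [0.4, -0.5, -0.4]
grip_width: 41.5
```

```bash
python3 -m crank '[[[0,0,0,0,0,0.001,-1],[0,0,0,0,0,0.001,0.5],[0,0,0,0,0,0.001,0.5],[0,0,0,0,0,0.001,0.5],[0,0,0,0,0,-0.02,0.5],[0,0,0,0,0,-0.07,0.5],[0,0,0,0,0,-0.11,0.5],[0,0,0,0,0,-0.11,0.6]]]';python3 -m crank '[[[0,0,0,-0.12,-0.197,0,1],[0,0,0.1,-0.12,-0.197,0,1],[0,0,0.2,-0.12,-0.197,0,1],[0,0,0.35,-0.12,-0.197,0,1],[0,0,0.35,-0.12,-0.197,0.03,1],[0,0,0.35,-0.12,-0.197,0.06,1],[0,0,0.35,-0.12,-0.197,0.06,1]]]'
python3 - <<'E'
from h import *
t=arm.grab_frame("top")[:,:,::-1];s=arm.grab_frame("scene")[:,:,::-1]
cv2.imwrite('pics/p2.png',np.hstack([cv2.resize(t[130:280,190:400],(400,286)),cv2.resize(s[130:310,190:442],(400,286))]))
t=np.ascontiguousarray(t);p,c=blob(t,[5,60,40],[25,255,255],(315,150,395,230));print(plane('top',p,48),cv2.minAreaRect(c))
E
```

```text
time: 14.85
tcp_pos: [577.9, 199.2, 144.9]
tcp_rot: [-0.001, 1.0, 0.0, 0.005]
force: [-0.4, 0.1, -0.1]
grip_width: 68.6
time: 15.72
tcp_pos: [451.8, 393.9, 75.8]
tcp_rot: [0.002, 0.985, -0.174, -0.003]
force: [-0.2, -0.3, 0.3]
grip_width: 85.4
[574.90582394 198.11617936  48.        ] ((345.0, 183.5), (27.0, 16.0), 90.0)
```

View pics/p2.png

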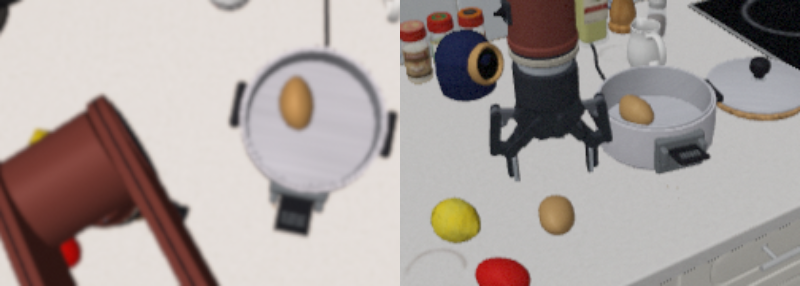

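Potato 1 lies flat in the pot (crop 296,102 → 575,198). Potato 2 lies between the fingers. Go down, reading the pose before closing.

```bash
python3 -m crank '[[[0,0,0,0,0,0.03,1],[0,0,0,0,0,0.06,1],[0,0,0,0,0,0.07,1],[0,0,0,0,0,0.07,1]]]'
```

```text
time: 16.32
tcp_pos: [454.9, 395.3, 9.9]
tcp_rot: [-0.0, 0.985, -0.174, 0.0]
force: [-0.1, 0.7, 0.8]
grip_width: 85.3
```

```bash
python3 -m crank '[[[0,0,0,0,0,0.006,0.6],[0,0,0,0,0,0.009,0.6],[0,0,0,0,0,0.009,-1],[0,0,0,0,0,0.009,-1],[0,0,0,0,0,0.009,-1],[0,0,0,0,0,0.009,-1]]]'
```

```text
time: 17.08
tcp_pos: [454.9, 395.4, 1.0]
tcp_rot: [-0.0, 0.985, -0.174, 0.0]
force: [-0.8, -1.3, 4.9]
grip_width: 43.8
```

```bash
python3 -m crank '[[[0,0,0,0,0,-0.02,-1],[0,0,0,0,0,-0.06,-1],[0,0,0,0,0,-0.1,-1],[0,0,-0.08,0.012,0.015,-0.12,-1],[0,0,-0.18,0.045,0.06,-0.12,-1],[0,0,-0.28,0.08,0.107,-0.12,-1],[0,0,-0.35,0.115,0.155,-0.12,-1],[0,0,-0.35,0.138,0.185,-0.12,-1]]]'
```

```text
time: 18.08
tcp_pos: [521.2, 171.7, 121.3]
tcp_rot: [0.0, 1.0, -0.0, 0.001]
force: [0.6, 0.2, -0.9]
grip_width: 43.7
```

```bash
python3 -m crank '[[[0,0,0,0.004,0.014,0,-1],[0,0,0,0.004,0.014,0.03,-1],[0,0,0,0.004,0.014,0.06,-1],[0,0,0,0.004,0.014,0.08,-1],[0,0,0,0.004,0.014,0.086,-1],[0,0,0,0.004,0.014,0.088,-1],[0,0,0,0.004,0.014,0.089,-1],[0,0,0,0.004,0.014,0.089,-1]]]'
```

```text
time: 19.08
tcp_pos: [525.3, 160.2, 32.2]
tcp_rot: [-0.0, 1.0, -0.0, 0.001]
force: [-0.1, 0.5, -1.9]
grip_width: 43.4
```

```bash
python3 -m crank '[[[0,0,0,0,0.001,0.001,-1],[0,0,0,0,0.001,0.002,-1],[0,0,0,0,0.001,0.003,-1],[0,0,0,0,0.001,0.003,-1]]]'
```

```text
time: 19.58
tcp_pos: [524.9, 159.0, 29.0]
tcp_rot: [0.0, 1.0, -0.0, 0.0]
force: [-1.5, -1.4, 4.5]
grip_width: 43.3
```

Contact. Release, rise and head for the lid.

```bash
python3 -m crank '[[[0,0,0,0,0,0,0.4],[0,0,0,0,0,0,0.5],[0,0,0,0,0,0,0.5],[0,0,0,0,0,-0.02,0.5],[0,0,0,0,0,-0.07,0.5],[0,0,0,0,0,-0.12,0.5],[0,0,0,0.015,0.05,-0.12,1],[0,0,0,0.025,0.11,-0.12,1]]]';python3 -m crank '[[[0,0,0,0.021,0.092,0,1],[0,0,0,0.021,0.092,0,1],[0,0,0,0.021,0.092,0.04,1],[0,0,0,0.021,0.092,0.05,1],[0,0,0,0.021,0.092,0.05,1]]]'
python3 - <<'E'
from h import *
t=np.ascontiguousarray(arm.grab_frame("top")[:,:,::-1]);s=np.ascontiguousarray(arm.grab_frame("scene")[:,:,::-1])
cv2.imwrite('pics/q.png',np.hstack([cv2.resize(t[130:280,300:510],(400,286)),cv2.resize(s[110:260,290:500],(400,286))]))
h=cv2.cvtColor(t,cv2.COLOR_BGR2HSV);m=cv2.inRange(h,np.array([5,60,40]),np.array([25,255,255]))[150:230,315:395]
n,_,st,ce=cv2.connectedComponentsWithStats(m)
for i in range(1,n):
  if st[i,4]>40:print(st[i],plane('top',ce[i]+[315,150],48))
k,c=blob(s,[0,0,0],[180,255,70],(390,150,440,200));print(k,plane('scene',k,57))
E
```

```text
time: 20.58
tcp_pos: [550.9, 48.7, 149.8]
tcp_rot: [0.0, 1.0, 0.001, 0.002]
force: [0.4, 0.1, -0.4]
grip_width: 85.6
time: 21.2
tcp_pos: [569.9, -42.4, 97.5]
tcp_rot: [-0.0, 1.0, 0.0, -0.001]
force: [0.2, -0.6, 1.4]
grip_width: 85.4
[ 22  20  17  28 373] [574.84385252 198.0708197   48.        ]
[ 37  41  19  27 401] [526.27173621 159.58282096  48.        ]
[427.50381679 157.62468193] [ 608.17853841 -114.7712831    57.        ]
```

View pics/q.png

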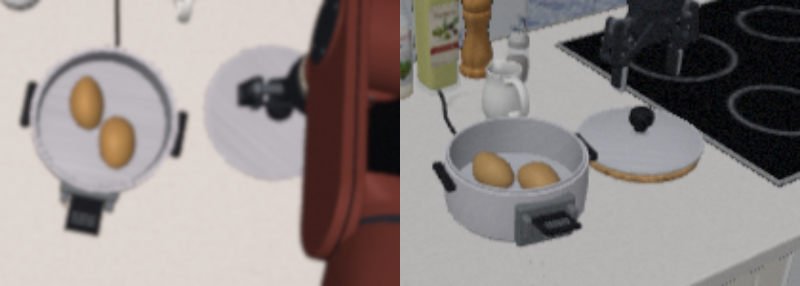

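Both potatoes lie flat in the pot, side by side (575,198 and 526,160), and the knob is under the open gripper. The scene knob number had caught the gripper, so I'm ignoring it. Down to z = 34 and grip.

```bash
python3 -m crank '[[[0,0,0,0,0,0.03,1],[0,0,0,0,0,0.055,1],[0,0,0,0,0,0.064,0.6],[0,0,0,0,0,0.064,0.4],[0,0,0,0,0,0.064,-1],[0,0,0,0,0,0.064,-1],[0,0,0,0,0,0.064,-1],[0,0,0,0,0,0.064,-1]]]'
```

```text
time: 22.3
tcp_pos: [572.0, -43.3, 36.2]
tcp_rot: [0.0, 1.0, -0.0, 0.001]
force: [-1.5, 0.7, 6.2]
grip_width: 32.2
```

```bash
python3 -m crank '[[[0,0,0,0,0,0,0.4],[0,0,0,0,0,0,0.4],[0,0,0,0,0,0.003,0.4],[0,0,0,0,0,0.003,-1],[0,0,0,0,0,0.003,-1],[0,0,0,0,0,0.003,-1],[0,0,0,0,0,0.003,-1]]]';python3 -m crank '[[[0,0,0,0,0,-0.01,-1],[0,0,0,0,0,-0.04,-1],[0,0,0,0,0,-0.08,-1],[0,0,0,0,0,-0.115,-1],[0,0,0,0,0,-0.125,-1],[0,0,0,0,0,-0.125,-1]]]'
```

```text
time: 23.18
tcp_pos: [570.7, -43.2, 31.3]
tcp_rot: [0.0, 1.0, -0.0, 0.0]
force: [-0.5, -1.1, 0.8]
grip_width: 32.7
time: 23.92
tcp_pos: [570.7, -42.9, 156.3]
tcp_rot: [0.0, 1.0, -0.0, 0.0]
force: [-0.4, 0.7, -3.1]
grip_width: 32.6
```

```bash
python3 -m crank '[[[0,0,0,-0.002,-0.02,0,-1],[0,0,0,-0.005,-0.055,0,-1],[0,0,0,-0.009,-0.10,0,-1],[0,0,0,-0.013,-0.145,0,-1],[0,0,0,-0.017,-0.185,0,-1],[0,0,0,-0.02,-0.21,0,-1],[0,0,0,-0.0205,-0.221,0,-1],[0,0,0,-0.0205,-0.221,0,-1]]]';python3 -m crank '[[[0,0,0,0,0,0.02,-1],[0,0,0,0,0,0.035,-1],[0,0,0,0,0,0.042,-1],[0,0,0,0,0,0.042,-1]]]'
python3 - <<'E'
from h import *
s=np.ascontiguousarray(arm.grab_frame("scene")[:,:,::-1]);print(arm.observe()['tcp_pos'])
cv2.imwrite('pics/r.png',cv2.resize(s[100:250,260:460],(800,600)))
E
```

```text
time: 24.92
tcp_pos: [549.3, 178.6, 155.1]
tcp_rot: [0.0, 1.0, 0.001, -0.001]
force: [-0.0, -0.2, -3.0]
grip_width: 32.3
time: 25.42
tcp_pos: [549.6, 177.4, 113.1]
tcp_rot: [0.0, 1.0, -0.0, -0.001]
force: [-0.6, 0.3, -2.1]
grip_width: 32.4
[550.12761201 177.6692981  113.9452994 ]
```

View pics/r.png

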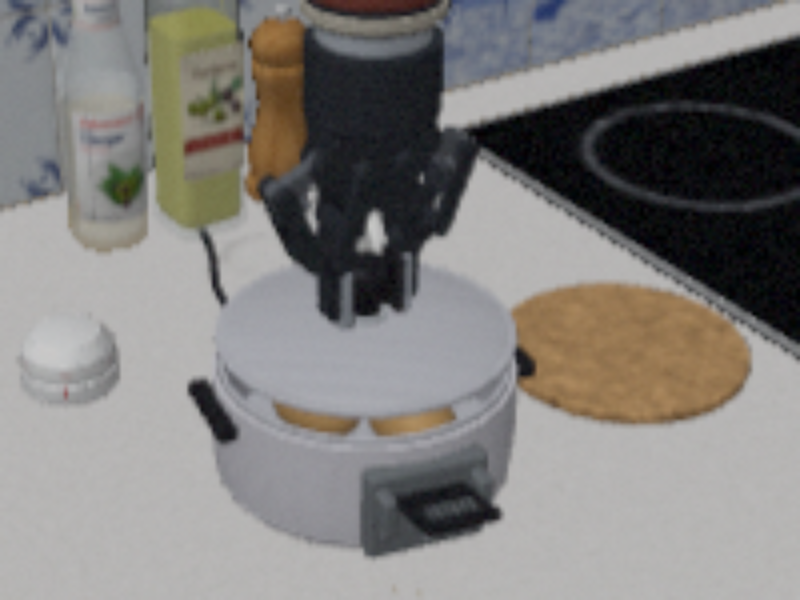

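The lid hangs level and centred, about 15 mm above the rim. Lower it to z ≈ 98.

```bash
python3 -m crank '[[[0,0,0,0,0,0.005,-1],[0,0,0,0,0,0.009,-1],[0,0,0,0,0,0.012,-1],[0,0,0,0,0,0.013,-1],[0,0,0,0,0,0.014,-1],[0,0,0,0,0,0.015,-1],[0,0,0,0,0,0.015,-1]]]'
```

```text
time: 26.35
tcp_pos: [550.2, 178.0, 99.3]
tcp_rot: [0.0, 1.0, -0.0, -0.0]
force: [0.9, 0.4, -2.3]
grip_width: 32.5
```

```bash
python3 -m crank '[[[0,0,0,0,0,0.001,-1],[0,0,0,0,0,0.002,-1],[0,0,0,0,0,0.002,-1]]]'
```

```text
time: 26.72
tcp_pos: [550.3, 178.0, 97.9]
tcp_rot: [0.0, 1.0, -0.0, 0.0]
force: [-2.2, -0.2, 4.1]
grip_width: 32.4
```

Seated at the expected height, and the force has reversed. Release, rise and move over the lever pad (425,201), shutting the fingers.

```bash
python3 -m crank '[[[0,0,0,0,0,0,1],[0,0,0,0,0,0,1],[0,0,0,0,0,0,1],[0,0,0,0,0,-0.02,1],[0,0,0,0,0,-0.06,1],[0,0,0,-0.03,-0.005,-0.08,1],[0,0,0,-0.08,-0.015,-0.08,-1],[0,0,0,-0.125,-0.023,-0.08,-1]]]';python3 -m crank '[[[0,0,0,0,0,0.03,-1],[0,0,0,0,0,0.06,-1],[0,0,0,0,0,0.09,-1],[0,0,0,0,0,0.1,-1],[0,0,0,0,0,0.1,-1]]]'
python3 - <<'E'
from h import *
t=np.ascontiguousarray(arm.grab_frame("top")[:,:,::-1]);s=np.ascontiguousarray(arm.grab_frame("scene")[:,:,::-1]);print(arm.observe()['tcp_pos'])
cv2.imwrite('pics/v.png',np.hstack([cv2.resize(t[140:260,290:410],(400,400)),cv2.resize(s[140:250,300:410],(400,400))]))
k,c=blob(t,[0,0,0],[180,255,70],(340,178,370,204));print('knob',k,cv2.contourArea(c),plane('top',k,130))
E
```

```text
time: 27.72
tcp_pos: [424.5, 201.4, 179.2]
tcp_rot: [-0.0, 1.0, -0.0, 0.001]
force: [0.3, 0.3, 0.5]
grip_width: 51.6
time: 28.35
tcp_pos: [425.4, 201.1, 77.9]
tcp_rot: [-0.0, 1.0, -0.0, 0.0]
force: [1.0, -0.4, -0.2]
grip_width: -0.0
[426.32816105 201.35057743  78.81498949]
knob [355.0727802  188.96797671] 114.5 [551.02697497 178.3944106  130.        ]
```

View pics/v.png

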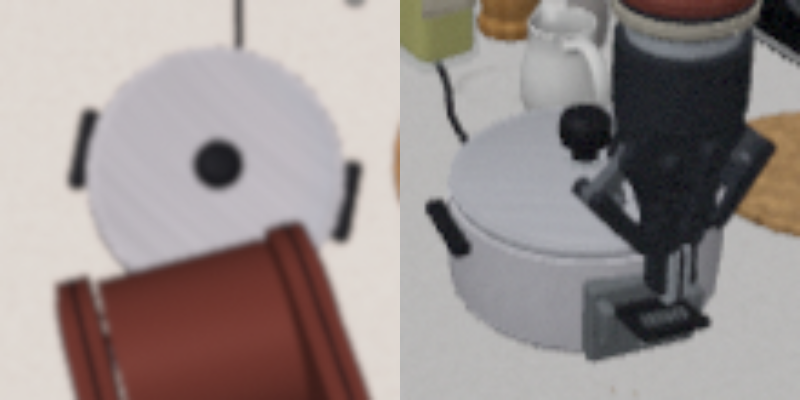

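The lid is seated evenly: the knob is back at its starting pixel (355.1,189.0 against 355.0,189.2). The closed fingertips are over the paddle. Press.

```bash
python3 -m crank '[[[0,0,0,0,0,0.01,-1],[0,0,0,0,0,0.018,-1],[0,0,0,0,0,0.022,-1],[0,0,0,0,0,0.025,-1],[0,0,0,0,0,0.028,-1],[0,0,0,0,0,0.030,-1],[0,0,0,0,0,0.031,-1]]]'
```

```text
time: 29.32
tcp_pos: [425.3, 201.0, 46.9]
tcp_rot: [0.0, 1.0, -0.0, -0.0]
force: [-3.7, -1.1, 10.3]
grip_width: 0.0
```

```bash
python3 -m crank '[[[0,0,0,0,0,0.001,-1],[0,0,0,0,0,0.002,-1],[0,0,0,0,0,0.002,-1]]]'; python3 -m crank '[[[0,0,0,0,0,-0.02,-1],[0,0,0,0,0,-0.07,-1],[0,0,0,0,0,-0.12,-1],[0,0,0,-0.06,0.06,-0.14,-1],[0,0,0,-0.06,0.12,-0.14,-1],[0,0,0,-0.06,0.18,-0.14,-1],[0,0,0,-0.06,0.24,-0.14,-1],[0,0,0,-0.06,0.24,-0.14,-1]]]'
python3 - <<'E'
from h import *
t=np.ascontiguousarray(arm.grab_frame("top")[:,:,::-1]);s=np.ascontiguousarray(arm.grab_frame("scene")[:,:,::-1])
cv2.imwrite('pics/w.png',np.vstack([np.hstack([cv2.resize(t[140:260,290:410],(400,300)),cv2.resize(s[160:250,300:420],(400,300))]),np.hstack([cv2.resize(t,(400,250)),cv2.resize(s,(400,250))])]))
s0=cv2.imread('pics/scene0.png');K=[0,0,0],[180,255,70]
for im in(s0,s):
  c=blob(im,*K,(345,205,390,245))[1];print(blob(im,*K,(345,205,390,245))[0],cv2.boundingRect(c),blob(im,*K,(335,165,365,188))[0])
E
```

```text
time: 29.7
tcp_pos: [425.4, 201.1, 46.4]
tcp_rot: [0.0, 1.0, 0.0, -0.0]
force: [-9.4, -3.0, 20.9]
grip_width: -0.1
time: 30.7
tcp_pos: [365.0, -42.3, 184.7]
tcp_rot: [0.001, 1.0, -0.003, 0.001]
force: [0.1, 0.3, 0.5]
grip_width: -0.1
[369.85377943 227.10532838] (356, 218, 29, 20) [350.51006711 175.77628635]
[370.35524257 229.89671362] (357, 220, 27, 21) [350.46290144 175.53820598]
```

View pics/w.png

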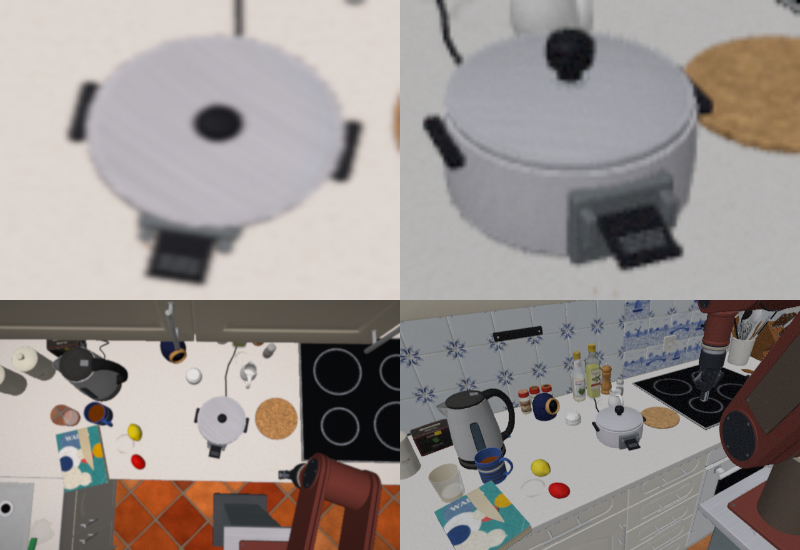

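The lever stays tilted down with the robot clear. The lid sits evenly, and the lemon, timer and jug look where they were. Handing in.

```bash
python3 -c "
from cell import arm
print(arm.finish_job())"
```

```text
the job is handed in; nothing more can be done
None
```

The job is done and handed in at about 31 s of the 72 s allowed. I laid the lid on the trivet and put both potatoes flat and side by side in the pot. Then I put the lid back and pressed the lever down to its stop.

**Last checks:**
- **Lid:** it sits level, and the knob is within half a pixel of where it started in both views.
- **Lever:** it met its stop at tool height 46 mm, with about 21 N measured at the wrist. It stayed tilted down after the arm left.
- **Lemon, egg timer and milk jug:** they look unmoved. I judged this by eye from the pictures and didn't measure it.

**What went wrong on the way:**
- **High first grips:** the first grips on the knob and on the far potato were too high. I opened and gripped lower before lifting. I did the same when picking the lid up from the trivet.
- **Knob width:** the gripper read about 32 mm on the knob, against the 35 mm given, in every grip. The lid still held without slipping.
- **Discarded measurements:** a fit to the pot's rim was wrong, so I used the steamer's handles and the lid's knob for its centre. One knob reading picked up the gripper instead, and I ignored it.

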